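# Put the shoe lasts back in their own order trays

### The job

The three wooden shoe lasts on the bench have ended up in each other's order trays. Put each one back in the tray whose insole has its size and toe shape: standing flat on the tray floor in the middle of the clear half, toe pointing the same way as the insole's, set down and let go there, not dropped. The empty tray is free to use on the way; leave the rasp, the awl and the tack tin between the trays where they are.

Things in the scene. Friction and masses are not known exactly. Their poses are not given: they have to be found in the camera images.
- last_small: Plain wooden shoe last, the smallest of three: 118 mm long, 48 wide, 62 high, round toe, left foot, about 130 g. Origin: underside, below the middle of the cone (tall flat-topped block at the heel end); x to the toe, z up. Heel end x = -35 mm, toe tip +83. Cone x = -23 to +24, sides parallel, 24 mm apart over the top half: grip there, across y.
- last_medium: Plain wooden shoe last, the middle one of three: 139 mm long, 55 wide, 68 high, broad square toe, left foot, about 190 g. Origin: underside, below the middle of the cone (tall flat-topped block at the heel end); x to the toe, z up. Heel end x = -41 mm, toe tip +98. Cone x = -27 to +28, sides parallel, 27 mm apart over the top half: grip there, across y.
- last_large: Plain wooden shoe last, the largest of three: 160 mm long, 62 wide, 74 high, pointed toe, left foot, about 260 g. Origin: underside, below the middle of the cone (tall flat-topped block at the heel end); x to the toe, z up. Heel end x = -47 mm, toe tip +113. Cone x = -31 to +33, sides parallel, 31 mm apart over the top half: grip there, across y.
- tray_small: White shallow fixed tray, 186 (x) by 152 mm (y), rim 12 high, floor 4 thick. Origin: centre of underside; z up. A 12 mm high strip along x at y = -4 mm divides it. Clear half, for a last: x = -89 to +89 mm, 74 wide, middle y = +35 mm. In the other half (y = -39) a fixed brown insole, 118 by 48 by 3 mm, round toe towards +x: the tray of the smallest of the lasts.
- tray_medium: White shallow fixed tray, 186 (x) by 152 mm (y), rim 12 high, floor 4 thick. Origin: centre of underside; z up. A 12 mm high strip along x at y = -4 mm divides it. Clear half, for a last: x = -89 to +89 mm, 74 wide, middle y = +35 mm. In the other half (y = -39) a fixed brown insole, 139 by 55 by 3 mm, broad square toe towards +x: the tray of the middle one of the lasts.
- tray_large: White shallow fixed tray, 186 (x) by 152 mm (y), rim 12 high, floor 4 thick. Origin: centre of underside; z up. A 12 mm high strip along x at y = -4 mm divides it. Clear half, for a last: x = -89 to +89 mm, 74 wide, middle y = +35 mm. In the other half (y = -39) a fixed brown insole, 160 by 62 by 3 mm, pointed toe towards +x: the tray of the largest of the lasts.
- tray_empty: White shallow fixed tray, 186 (x) by 152 mm (y), rim 12 high, floor 4 thick. Origin: centre of underside; z up. A 12 mm high strip along x at y = -4 mm divides it. Clear half, for a last: x = -89 to +89 mm, 74 wide, middle y = +35 mm. This one has no insole and no last: it is empty and free to use on the way.
- rasp: Loose flat steel rasp with a wooden handle lying along its x axis between two trays, 205 mm long, 22 mm wide, 18 mm high; origin under it, 107 mm from the handle's end. To be left alone.
- awl: Loose awl with a dark wooden handle lying along its x axis between two trays, 132 mm long, 24 mm wide, 22 mm high; origin under it near the middle. To be left alone.
- tack_tin: Loose small round open steel tin of tacks standing between two trays, 42 mm across, 24 mm high; origin at the centre of its underside. To be left alone.
Mind the look-alikes: they are no part of the job. Leave any green look-alike of the last_large alone.

How it is judged:
At the end, for the whole second after the job is handed in: Each last is flat and upright (0.06 rad) on the floor of its own tray's clear half, origin 10 to 60 mm on the -x side of the tray's middle (toe to +x), within 15 mm of the half's middle line y = +35 mm, in line with the tray within 0.26 rad; all are let go and at rest (x of last_small in the frame of tray_small between -0.06 and -0.01 m and y of last_small in the frame of tray_small between 0.02 and 0.05 m and z of last_small in the frame of tray_small between 0.001 and 0.008 m and angle between each of last_small, last_medium, last_large's own z axis and vertical below 0.06 rad and angle between the x axis of last_small and the x axis of tray_small, either way round below 0.26 rad and linear speed of each of last_small, last_medium, last_large below 0.02 m/s and contact force between the fingers and last_small below 0.1 N and x of last_medium in the frame of tray_medium between -0.06 and -0.01 m and y of last_medium in the frame of tray_medium between 0.02 and 0.05 m and z of last_medium in the frame of tray_medium between 0.001 and 0.008 m and angle between the x axis of last_medium and the x axis of tray_medium, either way round below 0.26 rad and contact force between the fingers and last_medium below 0.1 N and x of last_large in the frame of tray_large between -0.06 and -0.01 m and y of last_large in the frame of tray_large between 0.02 and 0.05 m and z of last_large in the frame of tray_large between 0.001 and 0.008 m and angle between the x axis of last_large and the x axis of tray_large, either way round below 0.26 rad and contact force between the fingers and last_large below 0.1 N); the robot touches nothing.
It fails at once if the rasp is pushed more than 30 mm from where it lay (distance of rasp from where it was at the start of the episode above 0.03 m).
It fails at once if the awl is pushed more than 30 mm from where it lay (distance of awl from where it was at the start of the episode above 0.03 m).
It fails at once if the tack tin is pushed more than 30 mm from where it lay (distance of tack_tin from where it was at the start of the episode above 0.03 m).
It fails at once if a last is dropped (falls free for more than about 13 mm) or thrown ((contact force between the fingers and last_small below 0.05 N and linear speed of last_small above 0.5 m/s) or (contact force between the fingers and last_medium below 0.05 N and linear speed of last_medium above 0.5 m/s) or (contact force between the fingers and last_large below 0.05 N and linear speed of last_large above 0.5 m/s)).
It also fails if it takes over 109 s, if anything falls off the work surface, if the arm or the gripper's body presses on something with over 40 N, if the wrist force passes 120 N, or if a joint passes its speed limit or range.

### The arm

A 6-joint arm with a two-finger parallel gripper is mounted at the origin on the work surface. World frame = base frame: x ahead of the robot, y to its left, z up, the work surface at z = 0. Lengths are in m, angles in rad, forces in N, time in s.
With the tool pointing down it reaches from about 0.325 to 1 m from the base axis. Payload 5.1 kg.
Tool frame: the origin (TCP) lies midway between the tips of the shut fingers; the grasp point (between the pads) lies 19 mm behind it; z points along the fingers, y is the line along which they close (so a half turn about z gives the same grasp; the last joint's range is limited). The gripper opens to 85 mm and grips with 20 to 120 N. Pads are 22 mm wide; open, the fingers measure 114 mm over their backs; the gripper's body (76 mm by 85 mm) begins 54 mm behind the grasp point. The pads swing forward as they close: fully open they stand 13 mm farther back than shut.
Start: joints at [-1.235, 0.124, 1.65, -0, 1.367, -0.083], TCP at [0.264, -0.594, 0.231] pointing down, gripper open.
Joint ranges: [-2.61, 2.61], [-1.02, 2.33], [0.03, 2.71], [-1.35, 4.49], [0.32, 2.68], [-2.91, 2.91]. Speed limits (rad/s): [2.57, 2.57, 3.14, 3.14, 3.14, 3.14].

### API

Orientations are given as a unit quaternion [x, y, z, w].
In Python, from bench import ctrl gives the robot as it stands.
- The arm moves only by the tool carry_out, never from a script. Its argument "targets" is a list of rows, each a list of 5 numbers: the shift along the tool's x, y, z in mm, then the turn about the tool's z in rad, then the opening, from 0 (shut) to 1 (fully open). In form: [[tx, ty, tz, spin, grip], ...]. A call has exactly 5 rows; each row is the pose to reach, as a shift and turn from the pose commanded when the call began, along the tool's axes at that moment; what a row does not reach only later rows make up. A row lasts 1/8 s, in which the tool goes at most 62.5 mm and 10.7 degrees, less where a joint would pass 70% of its speed; a pose out of reach is approached as far as the arm can. A call with a gripper value outside its range is refused whole. The fingers move at their own pace and stop on an object; "newtons" is the grip in N (left out, the last holds). Time passes only in rows, so rows that repeat a pose let the fingers close, or fill a call up. It gives the time, the measured TCP pose, the force, the opening and the grip force at its end, in the units of the state.
- ctrl.state(): the state, without advancing time (a new reading comes with each control period).
- ctrl.camera(name): name is "scene" or "top" or "wrist"; returns a dict with "img" (480x640x3 uint8, red, green, blue), "fx", "fy", "cx", "cy" (pixels), "cam_to_world" (4x4, takes a point from camera to world coordinates); the wrist camera has in their place "mount" (4x4, takes a point from camera to tool coordinates, whose origin is the TCP and whose axes are the flange's). Camera axes: x right, y down, z forward; pixel columns grow to the right and rows downward; lengths in m; the calibration is good to about 2 mm. A picture is of the moment at which its call begins: read the wrist's pose just before it. There is no depth.
- ctrl.close_job(): hands the job in; it is judged then, once.
The state is a dict: "time": time; "qpos": joint angles; "qd": joint speeds; "joint_efforts": joint torques, N m; "tool_pos": TCP position; "orientation": TCP orientation; "force": force on the tool from outside, world axes, zero at the start; "moment": the same for the moment, N m; "finger_gap": opening from 0.0 (shut) to 1.0 (fully open); "gripper_force": force on a finger pad.
Only numpy, scipy, OpenCV 4.12 (cv2) and the standard library are available. Lean on these libraries where they do the work, as an engineer would, in place of code of your own. Each camera call takes 0.05 s, during which the arm holds its last target. There are 200 camera calls.

## Working session

There is one attempt and no reset: what is moved stays moved. The work goes in short steps, Python scripts to look and compute and a tool call to move; the robot and the scene stay as the last step left them, time stands still between calls to the robot, and variables do not carry over. Pictures are saved under pics/ and viewed, at most 14 in all, crops included, and the job is handed in when it is done.

Besides the shell and the picture viewer there is one more tool, called after "Request:" by a JSON object that holds its "method" and its "body", one argument or row to a line. carry_out: Moves the arm, as the interface text tells. Its arguments: {"type":"object","properties":{"targets":{"type":"array"},"newtons":{"type":"number"}},"required":["targets"]}

```bash
mkdir -p pics; python3 - <<'E'
from bench import ctrl
import cv2,json,numpy as np
s=ctrl.state();print({k:np.round(v,3).tolist() for k,v in s.items()})
for n in("top","scene"):
    c=ctrl.camera(n);cv2.imwrite(f"pics/{n}0.png",c["img"][:,:,::-1]);print(n,c["fx"],c["fy"],c["cx"],c["cy"],np.round(c["cam_to_world"],4).tolist())
    np.savez(f"{n}.npz",**{k:v for k,v in c.items()})
E
```

```text
{'time': 0.0, 'qpos': [-1.235, 0.124, 1.652, -0.0, 1.368, -0.083], 'qd': [0.001, 0.001, 0.001, 0.002, -0.0, 0.001], 'joint_efforts': [0.0, -42.361, -36.545, -0.0, 0.007, -0.0], 'tool_pos': [0.264, -0.593, 0.23], 'orientation': [0.978, 0.208, -0.0, -0.001], 'force': [-0.264, 0.273, 0.092], 'moment': [0.057, 0.029, 0.002], 'gripper_force': 0.0, 'finger_gap': 0.999}
top 498.8660342669708 498.8660342669708 322.0943149100739 242.51000493689122 [[0.0252, -0.9984, 0.0507, 0.3901], [-0.9992, -0.0237, 0.0309, -0.0357], [-0.0297, -0.0514, -0.9982, 1.1384], [0.0, 0.0, 0.0, 1.0]]
scene 561.3132897313212 561.3132897313212 322.0000306668387 244.19551692083968 [[0.6269, 0.4449, -0.6396, 1.3606], [0.7791, -0.3619, 0.5119, -0.7577], [-0.0038, -0.8192, -0.5734, 0.8411], [0.0, 0.0, 0.0, 1.0]]
```

View pics/top0.png

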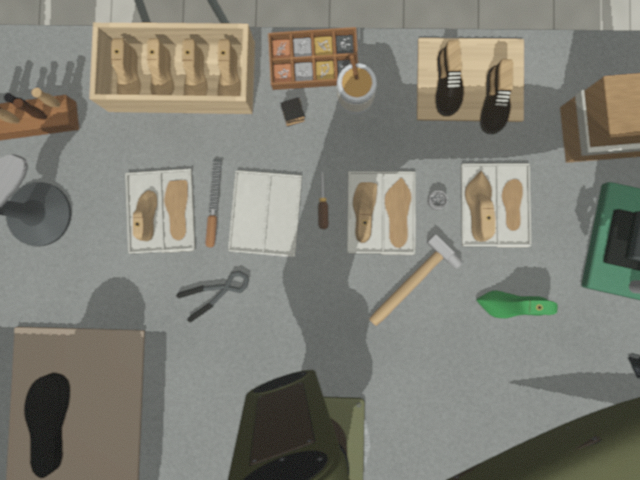

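View pics/scene0.png

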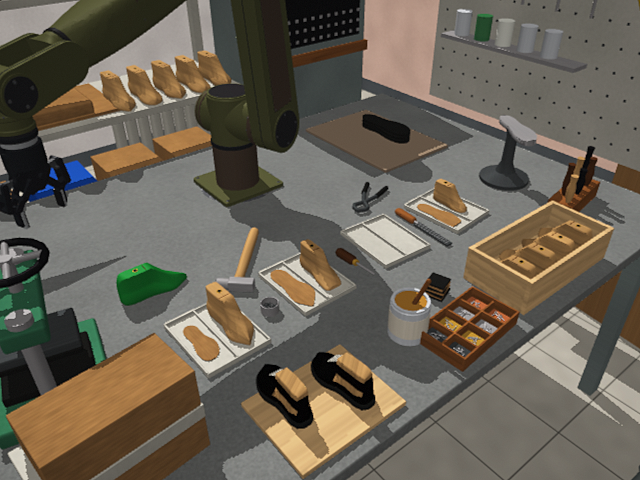

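The top view shows four trays in a row, from left to right:

| Tray | Centre (px) | Insole | Last now in it |
|---|---|---|---|
| A | (160,210) | medium | small |
| Empty | (265,212) | none | none |
| C | (381,211) | large, pointed | medium |
| D | (496,204) | small | large |

The rasp is at (213,203), the awl at (323,200) and the tin at (437,196). The green decoy is at (517,304). In the scene view, all three cones stand towards the robot.

```bash
python3 - <<'E'
import cv2,numpy as np
im=cv2.imread("pics/top0.png")
f=lambda a:cv2.resize(a,None,fx=4,fy=4,interpolation=cv2.INTER_CUBIC)
a=im[155:265,115:205];b=im[155:265,340:430];c=im[155:265,455:545]
o=cv2.resize(np.hstack([a,b,c]),(800,326),interpolation=cv2.INTER_CUBIC)
cv2.imwrite("pics/crop0.png",o)
d=np.load("top.npz");T=d["cam_to_world"];K=(d["fx"],d["cx"],d["cy"])
def ray(u,v,z):
    r=T[:3,:3]@np.array([(u-K[1])/K[0],(v-K[2])/K[0],1]);return T[:3,3]+r*(z-T[2,3])/r[2]
hsv=cv2.cvtColor(im,cv2.COLOR_BGR2HSV)
w=((hsv[...,1]<25)&(hsv[...,2]>185)).astype(np.uint8)
w[:150]=0;w[265:]=0
w=cv2.morphologyEx(w,cv2.MORPH_CLOSE,np.ones((3,3)))
for k in cv2.findContours(w,cv2.RETR_EXTERNAL,cv2.CHAIN_APPROX_NONE)[0]:
    if cv2.contourArea(k)<2000: continue
    P=np.array([ray(u,v,.012)[:2] for u,v in k[:,0]],np.float32)
    r=cv2.minAreaRect(P*1000);print("tray",np.round(r[0],1),np.round(r[1],1),round(r[2],2))
t=((hsv[...,0]>8)&(hsv[...,0]<22)&(hsv[...,1]>70)).astype(np.uint8)
for n,(x0,x1) in dict(A=(125,196),C=(345,418),D=(460,533)).items():
    m=np.zeros_like(t);m[165:250,x0:x1]=t[165:250,x0:x1]
    for k in cv2.findContours(m,cv2.RETR_EXTERNAL,cv2.CHAIN_APPROX_NONE)[0]:
        if cv2.contourArea(k)<200: continue
        P=np.array([ray(u,v,.007)[:2] for u,v in k[:,0]],np.float32)
        r=cv2.minAreaRect(P*1000);print(n,cv2.boundingRect(k),np.round(r[0],1),np.round(r[1],1),round(r[2],2))
E
```

```text
tray [516.4 129.4] [143.3 173.7] 86.64
tray [ 541.2 -388. ] [185.1 146.2] 1.37
A (134, 191, 23, 49) [501.5 410.9] [ 48.  112.4] 84.52
A (165, 181, 22, 59) [514.6 338.4] [134.4  48.8] 2.26
C (354, 183, 23, 59) [520.1 -92.4] [ 47.7 134.3] 86.41
C (385, 179, 26, 68) [ 520.  -170.1] [152.7  56.6] 1.07
D (502, 180, 20, 50) [ 543.7 -425.8] [111.3  42.4] 0.28
D (466, 172, 29, 69) [ 538.2 -354.7] [154.2  56.5] 7.48
```

View pics/crop0.png

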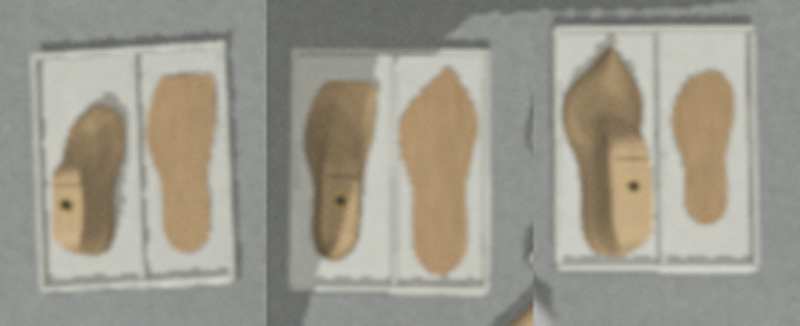

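The crop shows all three toes pointing up in the image, roughly +x, like the insoles. The cone holes are at crop pixels (66,204), (341,200) and (633,186). Next I compute tray and last poses from the corners and holes.

```bash
cat > h.py <<'E'
import numpy as np,cv2
from bench import ctrl
from scipy.spatial.transform import Rotation as R
def cast(c,T,u,v,z):
    r=T[:3,:3]@np.array([(u-c["cx"])/c["fx"],(v-c["cy"])/c["fy"],1]);return T[:3,3]+r*(z-T[2,3])/r[2]
def go(x,y,z,yaw):
    "shift/spin in tool axes to a world goal"
    s=ctrl.state();M=R.from_quat(s["orientation"]);d=M.inv().apply(np.array([x,y,z])-s["tool_pos"])*1000
    X=M.as_matrix()[:,0];print("move",np.round(d,1),"spin",round(-(yaw-np.arctan2(X[1],X[0])),3),"t",s["time"])
def wrist(n):
    s=ctrl.state();c=ctrl.camera("wrist");T=np.eye(4);T[:3,:3]=R.from_quat(s["orientation"]).as_matrix();T[:3,3]=s["tool_pos"]
    c["T"]=T@c["mount"];np.savez(n+".npz",**c);cv2.imwrite(f"pics/{n}.png",c["img"][:,:,::-1]);return c
E
python3 - <<'E'
from h import *
c=dict(np.load("top.npz"));T=c["cam_to_world"];S=270/800
cr={'A':[(33,53),(226,40),(237,287),(45,291)],'C':[(290,50),(490,50),(488,294),(290,290)],'D':[(554,27),(755,25),(758,270),(556,272)]}
off={'A':115,'C':340-90,'D':455-180}
px={k:[(u*S+off[k],v*S+155) for u,v in q] for k,q in cr.items()};px['B']=[(235,168),(301,172),(296,256),(229,251)]
for k,q in px.items():
    P=np.array([cast(c,T,u,v,.012)[:2] for u,v in q]);x=(P[0]+P[1]-P[2]-P[3]);yaw=np.arctan2(x[1],x[0])
    m=P.mean(0);n=np.array([-np.sin(yaw),np.cos(yaw)]);e=np.array([np.cos(yaw),np.sin(yaw)])
    print(k,"centre",m.round(3),"yaw",round(yaw,3),"size",np.linalg.norm(x)/2, np.linalg.norm(P[0]-P[1]),"goal",(m+.035*n-.035*e).round(3))
for k,u,v,h in(('A',66,204,.066),('C',341,200,.072),('D',633,186,.078)):
    print(k,"hole",cast(c,T,u*S+off[k],v*S+155,h).round(3))
go(.47,-.09,.25,0)
E
```

```text
A centre [0.51  0.371] yaw 0.09 size 0.18881224050265338 0.15157553780565772 goal [0.472 0.403]
C centre [ 0.518 -0.133] yaw 0.015 size 0.1854843895172471 0.15278473702940068 goal [ 0.483 -0.099]
D centre [ 0.541 -0.39 ] yaw 0.017 size 0.18680062179866908 0.15162309333710233 goal [ 0.505 -0.356]
B centre [0.515 0.131] yaw -0.035 size 0.19128978606116612 0.15185636481289394 goal [0.481 0.167]
A hole [0.476 0.402 0.066]
C hole [ 0.489 -0.094  0.072]
D hole [ 0.505 -0.354  0.078]
move [ 392.7 -376.1  -19.1] spin 0.419 t 0.1
```

Request:
{"method": "carry_out", "body": {
  "targets": [
    [50,-48,-5,0.14,1],
    [100,-95,-10,0.28,1],
    [150,-142,-15,0.42,1],
    [200,-190,-20,0.42,1],
    [200,-190,-20,0.42,1]
  ]
}}

```text
time: 0.72
tool_pos: [0.3704, -0.3362, 0.2512]
orientation: [1.0, 0.001, 0.0, -0.0]
force: [-0.2, 0.1, 0.2]
finger_gap: 0.999
gripper_force: 0.0
```

Request:
{"method": "carry_out", "body": {
  "targets": [
    [25,-55,0,0,1],
    [50,-110,0,0,1],
    [80,-170,0,0,1],
    [116,-225,0,0,1],
    [116,-240,0,0,1]
  ]
}}

```text
time: 1.35
tool_pos: [0.4869, -0.0962, 0.2508]
orientation: [1.0, 0.001, -0.0, -0.0]
force: [0.2, -0.8, -0.2]
finger_gap: 1.001
gripper_force: 0.0
```

```bash
python3 - <<'E'
from h import *
c=wrist("w1");print(np.round(c["T"],3).tolist());go(.489,-.094,.25,0)
E
```

```text
[[0.003, -0.947, -0.321, 0.568], [-1.0, -0.003, -0.001, -0.096], [-0.001, 0.321, -0.947, 0.393], [0.0, 0.0, 0.0, 1.0]]
move [ 2.4 -1.1  0.7] spin 0.003 t 1.4
```

View pics/w1.png

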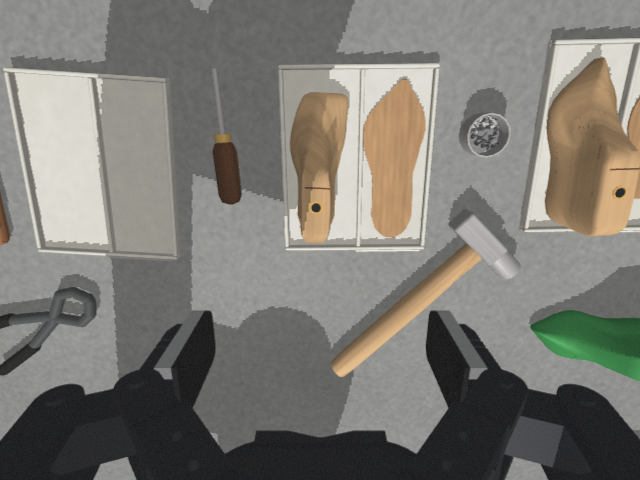

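The wrist view shows the medium last in tray C, hole at (316,208) and toe up. Tray C's corners are about (279,66), (439,65), (424,249) and (286,249); tray B's are about (5,70), (168,79), (176,258) and (40,249).

```bash
python3 - <<'E'
from h import *
c=dict(np.load("w1.npz"));T=c["T"]
for k,q in dict(C=[(279,66),(439,65),(424,249),(286,249)],B=[(5,70),(168,79),(176,258),(40,249)]).items():
    P=np.array([cast(c,T,u,v,.012)[:2] for u,v in q]);x=(P[0]+P[1]-P[2]-P[3]);yaw=np.arctan2(x[1],x[0])
    m=P.mean(0);n=np.array([-np.sin(yaw),np.cos(yaw)]);e=np.array([np.cos(yaw),np.sin(yaw)])
    print(k,"centre",m.round(3),"yaw",round(yaw,3),"size",np.linalg.norm(x)/2, np.linalg.norm(P[0]-P[1]),"goal",(m+.035*n-.035*e).round(3))
print("hole",cast(c,T,316,208,.072),"line",cast(c,T,317,188,.072),"toe",cast(c,T,329,93,.025))
im=cv2.imread("pics/w1.png");a=im[80:255,275:365];b=im[50:245,540:640]
cv2.imwrite("pics/z1.png",np.hstack([cv2.resize(a,(300,583),interpolation=2),cv2.resize(b,(299,583),interpolation=2)]))
E
```

```text
C centre [ 0.519 -0.133] yaw 0.013 size 0.1828338297087559 0.1495383988893031 goal [ 0.483 -0.099]
B centre [0.511 0.13 ] yaw -0.067 size 0.18088339015489588 0.15219538165600766 goal [0.479 0.167]
hole [ 0.48808716 -0.0925776   0.072     ] line [ 0.50599504 -0.09345657  0.072     ] toe [ 0.58542867 -0.10409473  0.025     ]
```

View pics/z1.png

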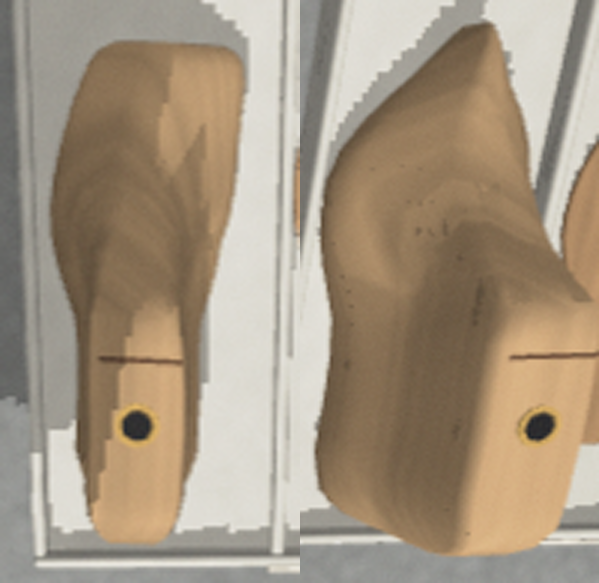

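Request:
{"method": "carry_out", "body": {
  "targets": [
    [1,-3,60,0.05,1],
    [1,-3,120,0.05,1],
    [1,-3,170,0.05,1],
    [1,-3,205,0.05,1],
    [1,-3,217,0.05,1]
  ]
}}

```text
time: 2.02
tool_pos: [0.4847, -0.0958, 0.0315]
orientation: [1.0, -0.026, -0.003, -0.001]
force: [-0.4, 0.3, 0.6]
finger_gap: 1.0
gripper_force: 0.0
```

Request:
{"method": "carry_out", "body": {
  "targets": [
    [0,0,0,0,0],
    [0,0,0,0,0],
    [0,0,0,0,0],
    [0,0,0,0,0],
    [0,0,0,0,0]
  ],
  "newtons": 60
}}

```text
time: 2.65
tool_pos: [0.4891, -0.0958, 0.037]
orientation: [1.0, -0.026, 0.002, -0.0]
force: [-0.6, 3.8, 6.5]
finger_gap: 0.321
gripper_force: 60.8
```

Request:
{"method": "carry_out", "body": {
  "targets": [
    [0,0,-10,0,0],
    [0,0,-40,0,0],
    [0,0,-70,0,0],
    [0,0,-90,0,0],
    [0,0,-90,0,0]
  ]
}}

```text
time: 3.28
tool_pos: [0.4884, -0.0966, 0.1268]
orientation: [1.0, -0.026, 0.002, 0.001]
force: [0.3, 0.7, -2.0]
finger_gap: 0.319
gripper_force: 59.9
```

Request:
{"method": "carry_out", "body": {
  "targets": [
    [-3,-40,0,0,0],
    [-9,-100,0,0,0],
    [-15,-160,0,0,0],
    [-20,-220,0,0,0],
    [-23,-250,0,0,0]
  ]
}}

```text
time: 3.9
tool_pos: [0.4754, 0.1571, 0.123]
orientation: [1.0, -0.024, -0.001, 0.0]
force: [0.4, 0.7, -1.7]
finger_gap: 0.317
gripper_force: 61.2
```

Request:
{"method": "carry_out", "body": {
  "targets": [
    [0,-12,0,0,0],
    [0,-12,30,0,0],
    [0,-12,55,0,0],
    [0,-12,70,0,0],
    [0,-12,75,0,0]
  ]
}}

```text
time: 4.53
tool_pos: [0.4768, 0.166, 0.048]
orientation: [1.0, -0.026, -0.001, 0.0]
force: [0.0, -0.3, -2.1]
finger_gap: 0.318
gripper_force: 61.2
```

```bash
python3 - <<'E'
from h import *
wrist("w2");go(.479,.167,.038,-.05)
E
```

```text
move [ 2.  -1.  10.2] spin -0.002 t 4.575
```

View pics/w2.png

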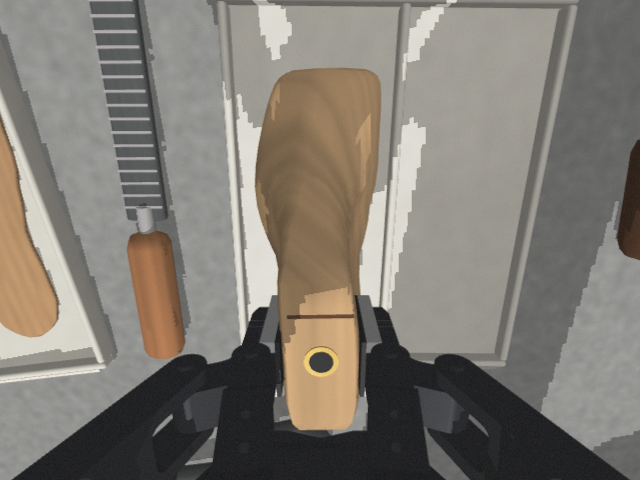

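The medium last is held square, over the middle of tray B's clear half (hole at (321,362)). I'm lowering it now.

Request:
{"method": "carry_out", "body": {
  "targets": [
    [0,0,4,0,0],
    [0,0,7,0,0],
    [0,0,9,0,0],
    [0,0,10,0,0],
    [0,0,10,0,0]
  ]
}}

```text
time: 5.2
tool_pos: [0.4775, 0.1668, 0.0394]
orientation: [1.0, -0.026, 0.0, -0.0]
force: [-0.0, 1.2, -1.8]
finger_gap: 0.322
gripper_force: 61.2
```

Request:
{"method": "carry_out", "body": {
  "targets": [
    [0,0,1,0,0],
    [0,0,1,0,0],
    [0,0,1,0,0.5],
    [0,0,1,0,0.8],
    [0,0,1,0,1]
  ]
}}

```text
time: 5.82
tool_pos: [0.4778, 0.1668, 0.0386]
orientation: [1.0, -0.026, 0.0, -0.0]
force: [-1.4, -0.1, -0.5]
finger_gap: 0.903
gripper_force: 0.0
```

Request:
{"method": "carry_out", "body": {
  "targets": [
    [0,0,-30,0,1],
    [0,0,-80,0,1],
    [0,0,-130,0,1],
    [0,0,-180,0,1],
    [0,0,-210,-0.05,1]
  ]
}}

```text
time: 6.45
tool_pos: [0.4784, 0.167, 0.2519]
orientation: [1.0, 0.0, 0.002, -0.001]
force: [0.5, -0.7, -0.1]
finger_gap: 1.003
gripper_force: 0.0
```

Request:
{"method": "carry_out", "body": {
  "targets": [
    [5,60,0,0,1],
    [10,120,0,0,1],
    [14,180,0,0,1],
    [18,240,0,0,1],
    [20,300,0,0,1]
  ]
}}

```text
time: 7.08
tool_pos: [0.497, -0.1352, 0.2486]
orientation: [1.0, -0.001, 0.0, 0.0]
force: [0.3, 0.4, -0.6]
finger_gap: 1.003
gripper_force: 0.0
```

Request:
{"method": "carry_out", "body": {
  "targets": [
    [0,60,0,0,1],
    [0,120,0,0,1],
    [0,180,0,0,1],
    [0,220,0,0,1],
    [0,220,0,0,1]
  ]
}}

```text
time: 7.7
tool_pos: [0.4963, -0.3557, 0.2479]
orientation: [1.0, -0.002, -0.0, -0.0]
force: [0.9, 0.4, 0.1]
finger_gap: 1.003
gripper_force: 0.0
```

```bash
python3 - <<'E'
from h import *
wrist("w3");go(.505,-.354,.038,0)
E
```

```text
move [  8.6   0.  209.9] spin -0.003 t 7.75
```

View pics/w3.png

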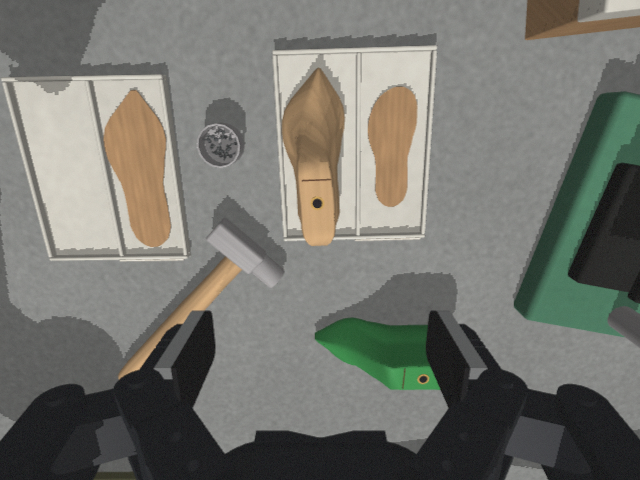

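The large last in tray D has its hole at (317,204), saw line from (303,181) to (331,180) and toe at (318,68). Tray D's corners are (274,51), (437,46), (424,238) and (286,239). The hammer and the green decoy are clear of the path.

```bash
python3 - <<'E'
from h import *
c=dict(np.load("w3.npz"));T=c["T"]
for k,q in dict(D=[(274,51),(437,46),(424,238),(286,239)],C=[(3,81),(161,77),(187,259),(50,260)]).items():
    P=np.array([cast(c,T,u,v,.012)[:2] for u,v in q]);x=(P[0]+P[1]-P[2]-P[3]);yaw=np.arctan2(x[1],x[0])
    m=P.mean(0);n=np.array([-np.sin(yaw),np.cos(yaw)]);e=np.array([np.cos(yaw),np.sin(yaw)])
    print(k,"centre",m.round(3),"yaw",round(yaw,3),"goal",(m+.035*n-.035*e).round(3))
p=cast(c,T,317,204,.078);print("hole",p,"toe",cast(c,T,318,68,.02));go(p[0],p[1],.040,.03)
E
```

```text
D centre [ 0.541 -0.391] yaw 0.024 goal [ 0.506 -0.357]
C centre [ 0.517 -0.134] yaw 0.01 goal [ 0.482 -0.099]
hole [ 0.50329906 -0.35312528  0.078     ] toe [ 0.61615562 -0.35434339  0.02      ]
move [  6.9  -0.8 207.9] spin -0.033 t 7.75
```

Request:
{"method": "carry_out", "body": {
  "targets": [
    [7,-2,60,-0.03,1],
    [7,-2,120,-0.03,1],
    [7,-2,170,-0.03,1],
    [7,-2,198,-0.03,1],
    [7,-2,207,-0.03,1]
  ]
}}

```text
time: 8.38
tool_pos: [0.5029, -0.3488, 0.039]
orientation: [1.0, 0.015, -0.002, -0.001]
force: [0.2, -1.0, -0.0]
finger_gap: 1.0
gripper_force: 0.0
```

Request:
{"method": "carry_out", "body": {
  "targets": [
    [0,0,0,0,0],
    [0,0,0,0,0],
    [0,0,0,0,0],
    [0,0,0,0,0],
    [0,0,0,0,0]
  ],
  "newtons": 70
}}

```text
time: 9.0
tool_pos: [0.5049, -0.3522, 0.0434]
orientation: [1.0, 0.014, 0.001, 0.001]
force: [-0.7, -0.6, 5.9]
finger_gap: 0.353
gripper_force: 70.2
```

Request:
{"method": "carry_out", "body": {
  "targets": [
    [0,0,-10,0,0],
    [0,0,-40,0,0],
    [0,0,-70,0,0],
    [0,0,-90,0,0],
    [0,0,-90,0,0]
  ]
}}

```text
time: 9.62
tool_pos: [0.5046, -0.3519, 0.1332]
orientation: [1.0, 0.014, 0.001, 0.001]
force: [0.2, -1.0, -2.8]
finger_gap: 0.36
gripper_force: 69.6
```

```bash
python3 - <<'E'
from h import *
go(.482,-.099,.050,.012)
E
```

```text
move [ -15.5 -253.6   82.6] spin 0.017 t 9.625
```

Request:
{"method": "carry_out", "body": {
  "targets": [
    [-3,-45,0,0.02,0],
    [-6,-100,0,0.02,0],
    [-10,-155,0,0.02,0],
    [-13,-210,0,0.02,0],
    [-15,-245,0,0.02,0]
  ]
}}

```text
time: 10.25
tool_pos: [0.48, -0.1042, 0.1292]
orientation: [1.0, 0.005, -0.002, -0.001]
force: [0.4, 0.6, -2.5]
finger_gap: 0.357
gripper_force: 70.6
```

Request:
{"method": "carry_out", "body": {
  "targets": [
    [0,-9,0,0,0],
    [0,-9,30,0,0],
    [0,-9,55,0,0],
    [0,-9,70,0,0],
    [0,-9,78,0,0]
  ]
}}

```text
time: 10.88
tool_pos: [0.4812, -0.0981, 0.0521]
orientation: [1.0, 0.004, -0.001, -0.0]
force: [0.6, -0.3, -2.8]
finger_gap: 0.356
gripper_force: 70.6
```

```bash
python3 - <<'E'
from h import *
wrist("w4");go(.482,-.099,.043,.012)
E
```

```text
move [1.  1.1 8.6] spin -0.004 t 10.925
```

View pics/w4.png

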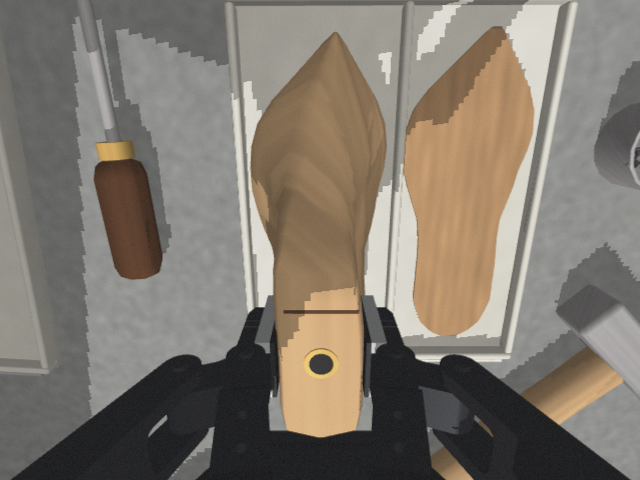

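The large last is centred over tray C's clear half, hole at (320,364) and pointed toe at (337,33), matching the insole. I'll lower it, release it, then go on to tray A.

Request:
{"method": "carry_out", "body": {
  "targets": [
    [1,1,4,0,0],
    [1,1,6,0,0],
    [1,1,8,0,0],
    [1,1,9,0,0],
    [1,1,9,0,0]
  ]
}}

```text
time: 11.55
tool_pos: [0.4827, -0.0988, 0.0444]
orientation: [1.0, 0.004, 0.0, 0.0]
force: [-0.1, -0.5, -1.8]
finger_gap: 0.351
gripper_force: 70.6
```

Request:
{"method": "carry_out", "body": {
  "targets": [
    [0,0,0,0,0],
    [0,0,0,0,0],
    [0,0,0,0,0.5],
    [0,0,0,0,0.8],
    [0,0,0,0,1]
  ]
}}

```text
time: 12.18
tool_pos: [0.4831, -0.0989, 0.0447]
orientation: [1.0, 0.004, 0.0, 0.0]
force: [-0.0, 0.1, -0.0]
finger_gap: 0.899
gripper_force: 0.0
```

Request:
{"method": "carry_out", "body": {
  "targets": [
    [0,0,-30,0,1],
    [0,0,-80,0,1],
    [0,0,-130,0,1],
    [0,0,-180,0,1],
    [0,0,-205,0,1]
  ]
}}

```text
time: 12.8
tool_pos: [0.4839, -0.0991, 0.2534]
orientation: [1.0, 0.004, 0.003, 0.001]
force: [0.1, 0.6, -0.1]
finger_gap: 1.0
gripper_force: 0.0
```

Request:
{"method": "carry_out", "body": {
  "targets": [
    [0,-60,0,0,1],
    [0,-120,0,0,1],
    [0,-180,0,0,1],
    [0,-240,0,0,1],
    [0,-290,0,0,1]
  ]
}}

```text
time: 13.42
tool_pos: [0.4799, 0.1934, 0.2496]
orientation: [1.0, 0.005, 0.0, -0.0]
force: [0.6, -0.9, 1.0]
finger_gap: 1.0
gripper_force: 0.0
```

Request:
{"method": "carry_out", "body": {
  "targets": [
    [-3,-60,0,-0.06,1],
    [-8,-120,0,-0.06,1],
    [-10,-180,0,-0.06,1],
    [-10,-208,0,-0.06,1],
    [-10,-208,0,-0.06,1]
  ]
}}

```text
time: 14.05
tool_pos: [0.4678, 0.4008, 0.2489]
orientation: [0.999, 0.036, -0.0, 0.0]
force: [0.3, -0.1, 0.4]
finger_gap: 1.001
gripper_force: 0.0
```

```bash
python3 - <<'E'
from h import *
wrist("w5");go(.476,.402,.030,.08)
E
```

```text
move [  8.2  -2.1 219. ] spin -0.01 t 14.1
```

View pics/w5.png

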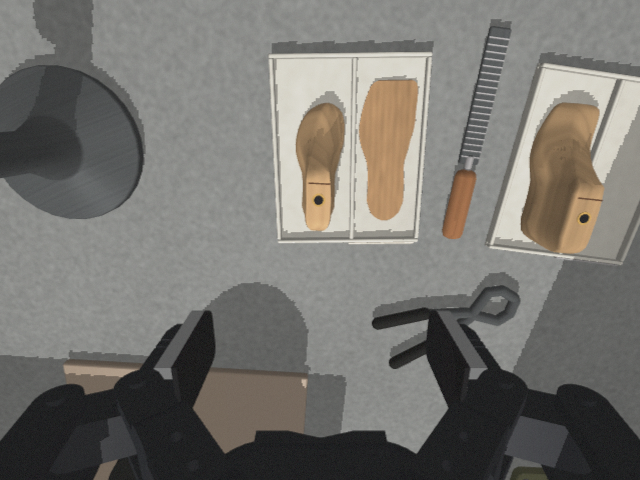

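The small last in tray A has its hole at (318,200), toe up and aligned with the tool. Tray A's corners are (269,57), (433,53), (417,241) and (280,242). The medium last's hole in tray B is at (584,218).

```bash
python3 - <<'E'
from h import *
c=dict(np.load("w5.npz"));T=c["T"]
for k,q in dict(A=[(269,57),(433,53),(417,241),(280,242)]).items():
    P=np.array([cast(c,T,u,v,.012)[:2] for u,v in q]);x=(P[0]+P[1]-P[2]-P[3]);yaw=np.arctan2(x[1],x[0])
    m=P.mean(0);n=np.array([-np.sin(yaw),np.cos(yaw)]);e=np.array([np.cos(yaw),np.sin(yaw)])
    print(k,"centre",m.round(3),"yaw",round(yaw,3),"goal",(m+.035*n-.035*e).round(3))
print("B hole",cast(c,T,584,218,.072));p=cast(c,T,318,200,.066);print("hole",p,"toe",cast(c,T,320,103,.015));go(p[0],p[1],.031,.07)
E
```

```text
A centre [0.511 0.374] yaw 0.085 goal [0.473 0.406]
B hole [0.47741036 0.16590263 0.072     ]
hole [0.47525518 0.40312342 0.066     ] toe [0.55769637 0.4072984  0.015     ]
move [  7.5  -3.2 218. ] spin 0.0 t 14.1
```

Request:
{"method": "carry_out", "body": {
  "targets": [
    [7,-3,60,0,1],
    [7,-3,120,0,1],
    [7,-3,170,0,1],
    [7,-3,205,0,1],
    [7,-3,217,0,1]
  ]
}}

```text
time: 14.72
tool_pos: [0.4739, 0.4002, 0.0296]
orientation: [0.999, 0.034, -0.002, 0.001]
force: [0.4, -0.3, -0.4]
finger_gap: 0.999
gripper_force: 0.0
```

Request:
{"method": "carry_out", "body": {
  "targets": [
    [0,0,0,0,0],
    [0,0,0,0,0],
    [0,0,0,0,0],
    [0,0,0,0,0],
    [0,0,0,0,0]
  ],
  "newtons": 60
}}

```text
time: 15.35
tool_pos: [0.4762, 0.4035, 0.0343]
orientation: [0.999, 0.034, 0.001, -0.001]
force: [-0.4, -0.5, 7.3]
finger_gap: 0.276
gripper_force: 59.4
```

Request:
{"method": "carry_out", "body": {
  "targets": [
    [0,0,-10,0,0],
    [0,0,-50,0,0],
    [0,0,-90,0,0],
    [0,0,-130,0,0],
    [0,0,-150,0,0]
  ]
}}

```text
time: 15.98
tool_pos: [0.4757, 0.403, 0.185]
orientation: [0.999, 0.034, 0.001, -0.001]
force: [0.1, -0.4, -1.3]
finger_gap: 0.27
gripper_force: 58.3
```

```bash
python3 - <<'E'
from h import *
go(.506,-.357,.18,.02)
E
```

```text
move [-22.1 760.3   3.7] spin 0.049 t 15.975
```

Request:
{"method": "carry_out", "body": {
  "targets": [
    [-1,40,0,0.05,0],
    [-3,95,0,0.05,0],
    [-5,150,0,0.05,0],
    [-6,205,0,0.05,0],
    [-7,250,0,0.05,0]
  ]
}}

```text
time: 16.6
tool_pos: [0.4843, 0.1506, 0.181]
orientation: [1.0, 0.009, -0.001, 0.0]
force: [0.1, -0.5, -1.5]
finger_gap: 0.275
gripper_force: 58.5
```

Request:
{"method": "carry_out", "body": {
  "targets": [
    [1,55,0,0,0],
    [2,110,0,0,0],
    [3,165,0,0,0],
    [4,220,0,0,0],
    [5,275,0,0,0]
  ]
}}

```text
time: 17.23
tool_pos: [0.4945, -0.1236, 0.1812]
orientation: [1.0, 0.009, -0.001, -0.0]
force: [1.1, -0.0, -1.7]
finger_gap: 0.272
gripper_force: 58.5
```

Request:
{"method": "carry_out", "body": {
  "targets": [
    [1,55,0,0,0],
    [2,110,0,0,0],
    [3,165,0,0,0],
    [5,210,0,0,0],
    [5,235,0,0,0]
  ]
}}

```text
time: 17.85
tool_pos: [0.5041, -0.3586, 0.1809]
orientation: [1.0, 0.009, -0.001, -0.001]
force: [-0.7, 0.7, -1.8]
finger_gap: 0.274
gripper_force: 58.5
```

Request:
{"method": "carry_out", "body": {
  "targets": [
    [0,0,20,0,0],
    [0,0,65,0,0],
    [0,0,105,0,0],
    [0,0,130,0,0],
    [0,0,138,0,0]
  ]
}}

```text
time: 18.48
tool_pos: [0.503, -0.3537, 0.0405]
orientation: [1.0, 0.01, -0.003, -0.002]
force: [0.3, -0.3, -1.3]
finger_gap: 0.27
gripper_force: 58.5
```

```bash
python3 - <<'E'
from h import *
wrist("w6");go(.506,-.357,.034,.02)
E
```

```text
move [2.5 2.8 7. ] spin 0.0 t 18.525
```

View pics/w6.png

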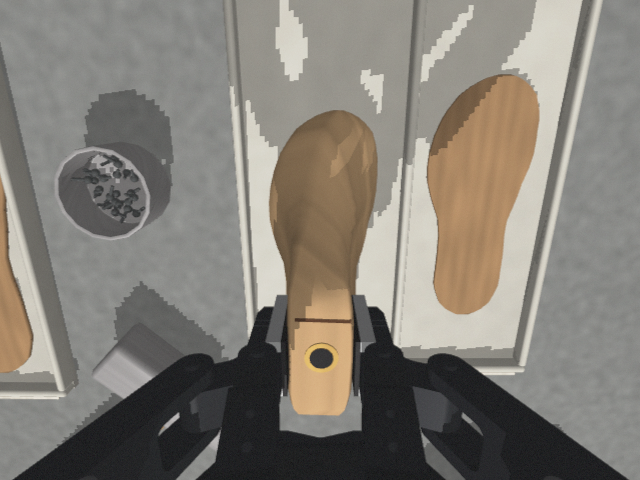

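The small last sits over the middle of tray D's clear half, hole at (320,358) and round toe matching the insole. I'm lowering it and reading the force.

Request:
{"method": "carry_out", "body": {
  "targets": [
    [2,1,3,0,0],
    [2,1,5,0,0],
    [2,1,7,0,0],
    [2,1,8,0,0],
    [2,1,8,0,0]
  ]
}}

```text
time: 19.15
tool_pos: [0.5069, -0.3581, 0.0364]
orientation: [1.0, 0.009, 0.0, 0.0]
force: [0.1, -0.3, -2.8]
finger_gap: 0.274
gripper_force: 58.5
```

Request:
{"method": "carry_out", "body": {
  "targets": [
    [0,0,1,0,0],
    [0,0,2,0,0],
    [0,0,2,0,0.5],
    [0,0,2,0,0.8],
    [0,0,2,0,1]
  ]
}}

```text
time: 19.77
tool_pos: [0.5072, -0.3581, 0.0346]
orientation: [1.0, 0.009, 0.0, 0.0]
force: [-0.1, -1.3, -0.1]
finger_gap: 0.895
gripper_force: 0.0
```

Request:
{"method": "carry_out", "body": {
  "targets": [
    [0,0,-30,0,1],
    [0,0,-80,0,1],
    [0,0,-130,0,1],
    [0,0,-180,0,1],
    [0,0,-205,0,1]
  ]
}}

```text
time: 20.4
tool_pos: [0.508, -0.3588, 0.2438]
orientation: [1.0, 0.009, 0.002, 0.002]
force: [0.1, 0.1, 0.1]
finger_gap: 1.0
gripper_force: 0.0
```

Request:
{"method": "carry_out", "body": {
  "targets": [
    [-2,-55,0,0,1],
    [-4,-110,0,0,1],
    [-6,-165,0,0,1],
    [-8,-220,0,0,1],
    [-10,-275,0,0,1]
  ]
}}

```text
time: 21.02
tool_pos: [0.4914, -0.0816, 0.2396]
orientation: [1.0, 0.009, 0.0, 0.0]
force: [0.5, -0.1, -0.3]
finger_gap: 1.002
gripper_force: 0.0
```

Request:
{"method": "carry_out", "body": {
  "targets": [
    [-2,-55,0,0.07,1],
    [-4,-110,0,0.07,1],
    [-7,-165,0,0.07,1],
    [-10,-220,0,0.07,1],
    [-10,-249,0,0.07,1]
  ]
}}

```text
time: 21.65
tool_pos: [0.4765, 0.168, 0.2396]
orientation: [1.0, -0.024, 0.0, -0.0]
force: [0.1, -0.2, 0.6]
finger_gap: 1.0
gripper_force: 0.0
```

```bash
python3 - <<'E'
from h import *
wrist("w7");go(.4778,.1665,.034,-.05)
E
```

```text
move [  1.5   3.9 205.6] spin 0.003 t 21.7
```

View pics/w7.png

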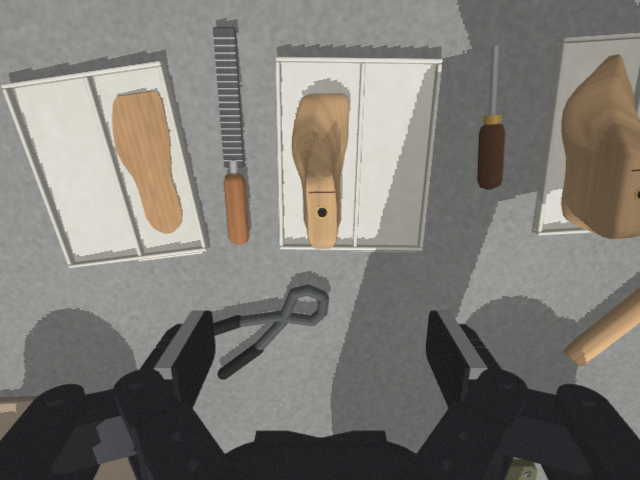

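The medium last stands in tray B with its hole at (322,212), aligned with the tool. I'm grasping it.

Request:
{"method": "carry_out", "body": {
  "targets": [
    [1,2,60,0,1],
    [1,2,120,0,1],
    [1,2,170,0,1],
    [1,2,198,0,1],
    [1,2,205,0,1]
  ]
}}

```text
time: 22.32
tool_pos: [0.4763, 0.1628, 0.0321]
orientation: [1.0, -0.026, -0.002, 0.001]
force: [-0.5, -0.6, -0.5]
finger_gap: 1.003
gripper_force: 0.0
```

Request:
{"method": "carry_out", "body": {
  "targets": [
    [0,0,0,0,0],
    [0,0,0,0,0],
    [0,0,0,0,0],
    [0,0,0,0,0],
    [0,0,0,0,0]
  ],
  "newtons": 60
}}

```text
time: 22.95
tool_pos: [0.4797, 0.1643, 0.0364]
orientation: [1.0, -0.026, 0.002, -0.001]
force: [-1.0, 2.9, 5.6]
finger_gap: 0.319
gripper_force: 60.0
```

Request:
{"method": "carry_out", "body": {
  "targets": [
    [0,0,-10,0,0],
    [0,0,-40,0,0],
    [0,0,-70,0,0],
    [0,0,-90,0,0],
    [0,0,-90,0,0]
  ]
}}

```text
time: 23.58
tool_pos: [0.479, 0.1636, 0.1262]
orientation: [1.0, -0.026, 0.002, -0.0]
force: [-0.4, 0.4, -2.9]
finger_gap: 0.319
gripper_force: 59.0
```

```bash
python3 - <<'E'
from h import *
go(.473,.405,.047,.085)
E
```

```text
move [ -18.6 -240.8   79.3] spin -0.136 t 23.575
```

Request:
{"method": "carry_out", "body": {
  "targets": [
    [-3,-40,0,-0.04,0],
    [-8,-95,0,-0.08,0],
    [-13,-150,0,-0.136,0],
    [-17,-205,0,-0.136,0],
    [-18,-238,0,-0.136,0]
  ]
}}

```text
time: 24.2
tool_pos: [0.4707, 0.4037, 0.1222]
orientation: [0.999, 0.043, -0.001, 0.001]
force: [0.3, -0.4, -1.9]
finger_gap: 0.316
gripper_force: 59.7
```

Request:
{"method": "carry_out", "body": {
  "targets": [
    [0,-3,0,0,0],
    [0,-3,30,0,0],
    [0,-3,55,0,0],
    [0,-3,72,0,0],
    [0,-3,80,0,0]
  ]
}}

```text
time: 24.82
tool_pos: [0.4712, 0.4038, 0.0425]
orientation: [0.999, 0.042, -0.001, 0.001]
force: [0.0, 0.2, -1.5]
finger_gap: 0.319
gripper_force: 59.7
```

```bash
python3 - <<'E'
from h import *
wrist("w8");go(.473,.405,.037,.085)
E
```

```text
move [ 1.9 -0.9  5.3] spin -0.001 t 24.875
```

View pics/w8.png

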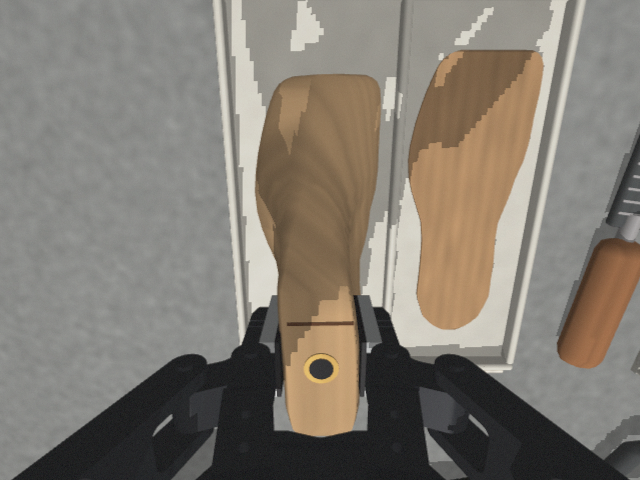

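The medium last is centred and aligned in tray A, hole at (321,369) and square toe matching the insole. I'm lowering it.

Request:
{"method": "carry_out", "body": {
  "targets": [
    [1,-1,3,0,0],
    [1,-1,5,0,0],
    [1,-1,7,0,0],
    [1,-1,8,0,0],
    [1,-1,8,0,0]
  ]
}}

```text
time: 25.5
tool_pos: [0.473, 0.4064, 0.0366]
orientation: [0.999, 0.042, 0.0, -0.0]
force: [-0.2, 0.3, -0.9]
finger_gap: 0.317
gripper_force: 59.8
```

Weight has started to come off at 36.6 mm, the same height as at the grasp. I'll release, retreat and take a last look from above.

Request:
{"method": "carry_out", "body": {
  "targets": [
    [0,0,0,0,0],
    [0,0,0,0,0],
    [0,0,0,0,0.5],
    [0,0,0,0,0.8],
    [0,0,0,0,1]
  ]
}}

```text
time: 26.12
tool_pos: [0.473, 0.4062, 0.0365]
orientation: [0.999, 0.042, 0.0, -0.0]
force: [0.1, -0.1, 0.7]
finger_gap: 0.901
gripper_force: 0.0
```

Request:
{"method": "carry_out", "body": {
  "targets": [
    [0,0,-30,0,1],
    [0,0,-80,0,1],
    [0,0,-130,0,1],
    [0,0,-180,0,1],
    [0,0,-205,0,1]
  ]
}}

```text
time: 26.75
tool_pos: [0.4739, 0.4069, 0.2457]
orientation: [0.999, 0.042, 0.002, -0.002]
force: [-0.6, -0.1, 0.1]
finger_gap: 0.999
gripper_force: 0.0
```

Request:
{"method": "carry_out", "body": {
  "targets": [
    [-5,50,0,0,1],
    [-10,100,0,0,1],
    [-30,150,0,0,1],
    [-50,180,0,0,1],
    [-50,180,0,0,1]
  ]
}}

```text
time: 27.38
tool_pos: [0.4377, 0.221, 0.2415]
orientation: [0.999, 0.041, 0.0, -0.0]
force: [0.2, 0.9, 0.0]
finger_gap: 0.995
gripper_force: 0.0
```

```bash
python3 - <<'E'
from h import *
w=wrist("w9");c=ctrl.camera("top");s=ctrl.camera("scene")["img"]
a=cv2.resize(c["img"][150:270,100:560],(800,209));b=cv2.resize(s[170:390,150:510],(638,390))
b=np.hstack([b,np.zeros((390,162,3),np.uint8)]);cv2.imwrite("pics/f.png",np.vstack([a,b])[:,:,::-1])
E
```

```text
(no output)
```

View pics/f.png

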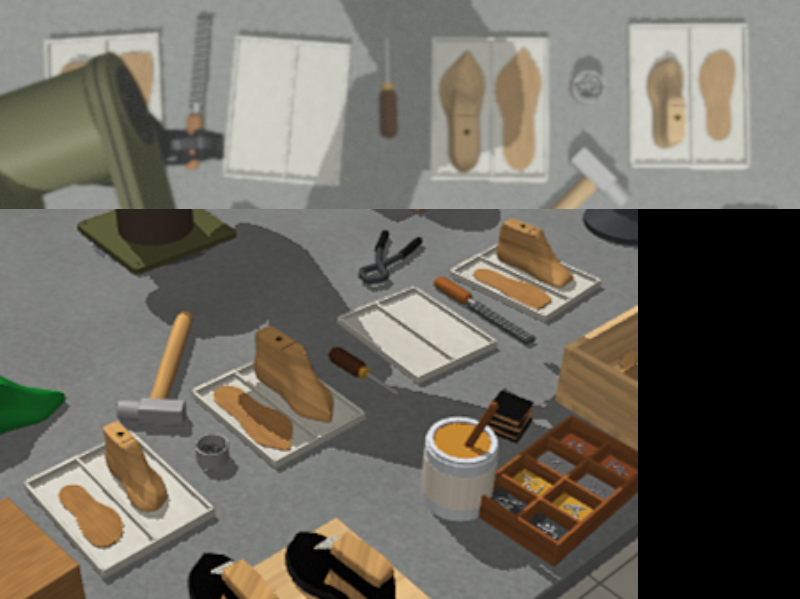

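All three lasts stand upright in their own trays, at crop positions (100,80), (462,110) and (667,100) in the top strip. The rasp, awl and tin have not moved. I'm handing the job in.

```bash
python3 -c "
from bench import ctrl
print(ctrl.close_job())"
```

```text
the job is handed in; nothing more can be done
None
```

Each of the three lasts stands upright in the clear half of its own tray, toe the same way as the insole, and the final pictures show the rasp, awl and tin where they were; the job is handed in at about 27 s, but the hand-in gave no verdict.

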